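# Draw the cooling tray into line with a tapered drift

### The job

The roaster's cooling tray has slipped along its rails, so the hole in its tongue no longer lines up with the hole in the lug of the dock below it. Take the tapered drift (the tool without a crossbar) from the wooden stand and push its nose down through both holes until its collar rests on the tongue, so that the taper draws the tray into line; leave the drift standing there. Do not shove the tray with the gripper, and leave the blunt T-handled bar in the stand.

Things in the scene. Friction and masses are not known exactly. Their poses are not given: they have to be found in the camera images.
- drift_mid (a point): Centre, half-way up, of the tapered drift: a steel tool 141 mm tall with a dark wooden handle, no crossbar, about 0.36 kg. It starts upright, nose down, hung by its collar in one of the stand's two holes, up to 3 mm off-centre. z points from nose to handle. From this point: nose end 70.5 mm below, collar underside 9.5 mm above, handle centre 43 mm above, handle's flat top 70.5 mm above.
- drift_tip (a point): Centre of the drift's nose end (its lowest point when upright). From here up: a taper 55 mm long growing from 8 to 28 mm diameter, then a parallel shank 25 mm long of 28 mm diameter, up to the collar.
- drift_collar (a point): Centre of the underside of the drift's collar, 80 mm above the nose end; z along the drift towards the handle. The collar is steel, 44 mm in diameter, 6 mm thick; on it stands the round wooden handle, 28 mm in diameter and 55 mm long.
- lug_hole (a point): Centre of the 30 mm vertical through hole in the fixed lug, on its top face 98 mm above the table. The lug is a dark steel plate 76 x 76 x 12 mm with open space under the hole down to the table. z up, y level along the rails towards the tray. The dock (lug and two rails on legs, 132 mm wide, reaching 320 mm from the hole along y) is bolted down; its place and yaw vary.
- tongue_hole (a point): Centre of the 30 mm through hole in the tray's tongue, on its top face 108 mm above the table: a bright steel plate 76 x 76 x 8 mm, 2 mm above the lug, joined by a 50 mm wide strap to the tray, an open steel pan 150 x 190 x 45 mm whose near wall is 110 mm from the hole and whose rim is 136 mm above the table. Axes as lug_hole; it moves only along y.
- tray (a joint): How far the tray and tongue have slid along y of lug_hole, away from the lug, in m: 0 when the two holes are in line; it starts at 0.007 to 0.011. Level rails, dry friction of about 5 N, no spring: the tray stays where it is left. Drawing it in with the drift takes some 5 to 15 N of downward push; the shank has about 1 mm of play to each side in each hole.
- stand_top (a point): Centre of the top face, 100 mm above the table, of the fixed wooden tool stand: a board 190 x 86 mm on four corner legs. Its two holes, 34 mm in diameter, lie 55 mm either side of this point along its x axis; one holds the drift, the other the bar.
- bar_mid (a point): Centre, half-way up, of the blunt bar, 156 mm tall, in the stand's other hole: same collar and handle, but a straight untapered 28 mm shank and a wooden crossbar 75 mm long and 20 mm thick on top (a T-handle). Its top is 78 mm above this point. Not needed.
Mind the look-alikes: they are no part of the job. Leave any red or turquoise look-alike of the part that bears drift_mid alone.

How it is judged:
On the way:
1. the drift's nose has entered the lug's hole through the tongue while the tray is still out of line by more than 3 mm (z of drift_tip in the frame of lug_hole below -0.003 m and horizontal distance between drift_tip and lug_hole below 0.014 m and value of joint tray above 0.003 m), for 0.05 s.
At the end, for the whole second after the job is handed in: The tray is in line (joint within 3 mm of 0), and the drift stands upright (within 0.12 rad) through both holes, let go, with its collar on the tongue (underside within 5 mm of the tongue's top face, and within 5 mm of the hole's centre) (value of joint tray between -0.003 and 0.003 m and z of drift_collar in the frame of tongue_hole below 0.005 m and horizontal distance between drift_collar and tongue_hole below 0.005 m and angle between drift_mid's own z axis and vertical below 0.12 rad and horizontal distance between drift_tip and lug_hole below 0.012 m and z of drift_tip in the frame of lug_hole below -0.05 m and velocity of joint tray between -0.005 and 0.005 m/s); the robot touches nothing.
It fails at once if the gripper or arm pushes on the tray or its tongue with more than 4 N (contact force between any of the fingers, the arm and tray above 4 N).
It fails at once if the blunt bar is taken from the stand or knocked about (moved more than 20 mm) (distance of bar_mid from where it was at the start of the episode above 0.02 m).
It also fails if it takes over 45 s, if anything falls off the work surface, if the arm or the gripper's body presses on something with over 40 N, if the wrist force passes 120 N, or if a joint passes its speed limit or range.

### The arm

A 6-joint arm with a two-finger parallel gripper is mounted at the origin on the work surface. World frame = base frame: x ahead of the robot, y to its left, z up, the work surface at z = 0. Lengths are in m, angles in rad, forces in N, time in s.
With the tool pointing down it reaches from about 0.275 to 0.875 m from the base axis. Payload 12.5 kg.
Tool frame: the origin (TCP) lies at the very end of the fingers, on their centre line; the grasp point (between the pads) lies 19 mm behind it; z points along the fingers, y is the line along which they close (so a half turn about z gives the same grasp; the last joint's range is limited). The gripper opens to 85 mm and grips with 20 to 120 N. Pads are 22 mm wide; open, the fingers measure 114 mm over their backs; the gripper's body (76 mm by 85 mm) begins 54 mm behind the grasp point. The pads swing forward as they close: fully open they stand 13 mm farther back than shut.
Start: joints at [-1.298, 0.351, 1.652, -0, 1.139, -0.085], TCP at [0.193, -0.515, 0.231] pointing down, gripper open.
Joint ranges: [-2.75, 2.75], [-0.79, 2.1], [0.01, 2.65], [-1.57, 4.71], [0.07, 3.14], [-2.87, 2.87]. Speed limits (rad/s): [2.22, 2.22, 2.79, 3.14, 3.14, 3.14].

### API

Orientations are given as a 3x3 rotation matrix whose columns are the frame's x, y, z axes.
In Python, from bench import manip gives the robot as it stands. Calls block until the motion is done:
- manip.move_ptp(position, orientation): joint-space move of the TCP to a pose.
- manip.move_l(position, attitude=None, max_speed=0.15): straight line of the TCP; attitude=None keeps the orientation; max_speed is the mean speed in m/s.
- manip.move_j(angles): joint-space move.
- manip.set_gripper(opening, effort=None): opening from 0.0 (shut) to 1.0 (fully open); effort is the grip in N (None keeps the last); returns when the fingers have stopped.
- manip.dwell(seconds).
- manip.inverse_kinematics(position, orientation): joint angles nearest the present ones, or None.
- manip.grab_frame(name): name is "scene" or "top"; returns (picture, depth): 420x560x3 uint8, red, green, blue; 420x560 float32, m along the optical axis (not along the pixel's ray), 0 where there is no reading.
- manip.get_calibration(name): a dict with "camera_matrix" (3x3 intrinsics, pixels), "R" (3x3) and "t" (3): a world point X has camera coordinates R X + t. Camera axes: x right, y down, z forward; pixel columns grow to the right and rows downward; lengths in m; the calibration is good to about 2 mm. A picture is of the moment at which its call begins. get_calibration takes no time and is no camera call.
A pose or a line that the arm cannot do raises manip.Unreachable and nothing moves.
- manip.sign_off(): hands the job in; it is judged then, once.
Trained networks look in the newest picture that a camera, given by its name, has taken for a name from the list of things; names that differ only in an ending like _2 or _b are one class to them, and where a whole thing is asked for, a point or a joint stands for the part that bears it (a point fixed in the world has none). Each returns a list of dicts, best first, with "confidence" (0 to 1); they miss things now and then, are a little off and sometimes report something else, mostly with a low value. They report only what shows in the picture. A call takes as long as a camera call. They do not tell look-alikes from the thing itself.
- manip.look_for(camera, name): "at" ([x, y, z] in m, in world coordinates, good to about 4 mm: the middle of the surface that is visible of it).
Readings, each from a call of its own:
- manip.current_time(): time.
- manip.current_qpos(): joint angles.
- manip.current_joint_vel(): joint speeds.
- manip.current_joint_torque(): joint torques, N m.
- manip.current_ee_pos(): TCP position.
- manip.current_tcp_rot(): TCP orientation.
- manip.current_force(): force on the tool from outside, world axes, zero at the start.
- manip.current_ft_torque(): the same for the moment, N m.
- manip.current_grip_width(): opening from 0.0 (shut) to 1.0 (fully open).
- manip.current_grip_force(): force on a finger pad.
Only numpy, scipy, OpenCV 4.12 (cv2) and the standard library are available. Lean on these libraries where they do the work, as an engineer would, in place of code of your own. Each camera call takes 0.05 s, during which the arm holds its last target. There are 200 camera calls.

## Working session

There is one attempt and no reset: what is moved stays moved. The work goes in short steps, each a Python script; the robot and the scene stay as the last script left them, time stands still between calls to the robot, and variables do not carry over. Pictures are saved under pics/ and viewed, at most 10 in all, crops included, and the job is handed in when it is done.

```bash
mkdir -p pics
python3 - <<'E'
from bench import manip
import cv2, numpy as np
for c in ("scene","top"):
    p,d=manip.grab_frame(c); cv2.imwrite(f"pics/{c}0.png",p[:,:,::-1]); np.save(f"{c}0.npy",d)
    k=manip.get_calibration(c); print(c,k["camera_matrix"].tolist(),(-k["R"].T@k["t"]).round(3),k["R"].round(2).tolist())
    for n in ("drift_mid","lug_hole","tongue_hole","stand_top","bar_mid"):
        print(n,[(np.round(r["at"],3).tolist(),round(r["confidence"],2)) for r in manip.look_for(c,n)])
print(manip.current_time())
E
```

```text
scene [[425.70222036808525, 0.0, 275.72626322246316], [0.0, 425.70222036808525, 211.00857390311413], [0.0, 0.0, 1.0]] [0.853 0.314 0.666] [[-0.73, 0.68, -0.02], [0.5, 0.52, -0.69], [-0.46, -0.52, -0.72]]
drift_mid [([0.481, -0.262, 0.122], 0.72), ([0.354, -0.206, 0.103], 0.68), ([0.446, -0.121, 0.093], 0.62)]
lug_hole [([0.56, 0.208, 0.092], 0.78), ([0.555, 0.227, 0.091], 0.38)]
tongue_hole []
stand_top [([0.534, -0.271, 0.084], 0.67), ([0.483, -0.26, 0.126], 0.21)]
bar_mid []
top [[389.46825538792325, 0.0, 283.98916175372193], [0.0, 389.46825538792325, 208.64438612453526], [0.0, 0.0, 1.0]] [ 0.394 -0.093  0.746] [[0.03, -1.0, -0.01], [-0.99, -0.03, -0.11], [0.11, 0.01, -0.99]]
drift_mid [([0.437, -0.133, 0.117], 0.96), ([0.348, -0.211, 0.118], 0.78), ([0.471, -0.265, 0.138], 0.64)]
lug_hole [([0.569, 0.219, 0.093], 0.96)]
tongue_hole [([0.572, 0.245, 0.092], 0.58)]
stand_top [([0.526, -0.273, 0.108], 0.97)]
bar_mid [([0.575, -0.292, 0.171], 0.96), ([0.473, -0.267, 0.138], 0.54)]
0.6
```

View pics/scene0.png

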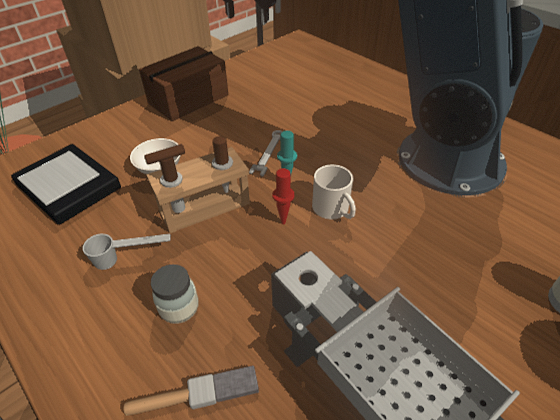

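View pics/top0.png

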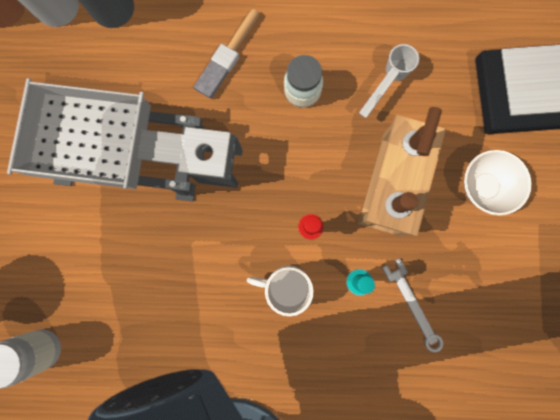

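The scene view shows the real drift, with its dark handle, upright in the stand at about (221,150). The bar is at (168,160), red and turquoise look-alikes stand at (283,195) and (288,150), and the tongue hole is at (309,278). In the top view the drift handle is at (403,203), the bar at (428,130) and the tongue hole at (204,152). Next I'll measure these by depth.

```bash
cat > h.py <<'E'
from bench import manip
import cv2, numpy as np
def cloud(c,d):
    k=manip.get_calibration(c);K=k["camera_matrix"];v,u=np.mgrid[:d.shape[0],:d.shape[1]]
    P=np.stack([(u-K[0,2])/K[0,0]*d,(v-K[1,2])/K[1,1]*d,d],-1)
    return (P-k["t"])@k["R"]
def onplane(c,uv,z):
    k=manip.get_calibration(c);uv=np.asarray(uv,float).reshape(-1,2)
    r=np.c_[uv,np.ones(len(uv))]@np.linalg.inv(k["camera_matrix"]).T@k["R"]
    o=-k["R"].T@k["t"];return o+r*((z-o[2])/r[:,2])[:,None]
def circ(p):
    A=np.c_[p[:,:2],np.ones(len(p))];s=np.linalg.lstsq(A,(p[:,:2]**2).sum(1),rcond=None)[0]
    c=s[:2]/2;return c,np.sqrt(s[2]+c@c)
def down(y):  # tool pointing down, closing along y (2-vector)
    y=np.array([y[0],y[1],0])/np.linalg.norm(y);z=np.array([0,0,-1.]);return np.c_[np.cross(y,z),y,z]
E
python3 - <<'E'
from h import *
for c in ("top","scene"):
    d=np.load(c+"0.npy");W=cloud(c,d);x,y,z=np.moveaxis(W,-1,0)
    near=lambda a,b,r:np.hypot(x-a,y-b)<r
    m=near(.475,-.266,.03)&(z>.154); p=W[m]; print(c,"drift top",m.sum(),p.mean(0),np.ptp(p,axis=0),circ(p)[0] if 0 else "")
    q=W[near(.475,-.266,.05)&(z>.102)&(z<.115)]; print(" collar zone",len(q),(q.min(0)+q.max(0))/2)
    m=near(.53,-.275,.12)&(abs(z-.1)<.004); 
    g=onplane(c,np.argwhere(m)[:,::-1],.1)[:,:2].astype(np.float32); print(" stand",cv2.minAreaRect(g), "zmed",np.median(z[m]))
    m=(near(.565,.23,.09)&(abs(z-.108)<.004)).astype(np.uint8)
    print(" tongue zmed",np.median(z[m>0]))
    cs,h=cv2.findContours(m,cv2.RETR_CCOMP,cv2.CHAIN_APPROX_NONE)
    for k,hh in zip(cs,h[0]):
        if len(k)<20: continue
        P=onplane(c,k,.108)
        if hh[3]>=0: print(" hole",circ(P))
        else: np.save(c+"_tongue.npy",P); print(" outer",P.min(0),P.max(0))
    l=W[near(.565,.23,.09)&(abs(z-.098)<.003)]; print(" lug pts",len(l),l.mean(0) if len(l) else "")
p,_=0,0
im=cv2.imread("pics/top0.png")[100:210,140:260]; a=cv2.resize(im,None,fx=5,fy=5,interpolation=cv2.INTER_CUBIC)
cv2.imwrite("pics/c1.png",a)
E
```

```text
top drift top 271 [ 0.47554205 -0.27127552  0.16060784] [0.02630224 0.02690305 0.00940949] 
 collar zone 361 [ 0.47773638 -0.26989988  0.10843789]
 stand ((0.5290790796279907, -0.28651857376098633), (0.0870438888669014, 0.19050510227680206), 74.72962951660156) zmed 0.10011216703802787
 tongue zmed 0.10829235121634213
 outer [0.49799954 0.14034699 0.108     ] [0.61884428 0.17031787 0.108     ]
 outer [0.64097714 0.18357396 0.108     ] [0.65009076 0.2617041  0.108     ]
 lug pts 636 [0.57286593 0.23854544 0.09638953]
scene drift top 113 [ 0.47885518 -0.27070258  0.15904526] [0.02642535 0.02695658 0.00748983] 
 collar zone 167 [ 0.47671167 -0.27233174  0.10850847]
 stand ((0.531017541885376, -0.2850339412689209), (0.09131228178739548, 0.18991410732269287), 74.76004791259766) zmed 0.09911968743558933
 tongue zmed 0.10755880435289865
 outer [0.6448243 0.1906785 0.108    ] [0.6534562  0.25429118 0.108     ]
 outer [0.54111739 0.14039885 0.108     ] [0.59298984 0.15229264 0.108     ]
 outer [0.49361992 0.15888829 0.108     ] [0.62057575 0.29925789 0.108     ]
 lug pts 606 [0.55623531 0.22626673 0.0972321 ]
```

View pics/c1.png

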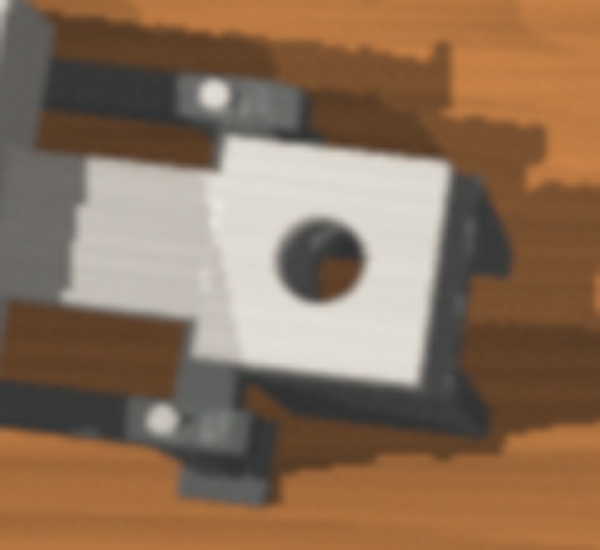

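The enlarged crop shows the tongue hole rim centred near crop (321,260). The plate's right edge runs from (452,160) to (418,385), with a dark strip of lug to its right. I'll fit the rim by brightness and the lug's overhang from the depth.

```bash
cat > meas.py <<'E'
from h import *
def hole(c,im,guess,z=.108):
    k=manip.get_calibration(c);q=k["camera_matrix"]@(k["R"]@np.r_[guess,z]+k["t"]);u,v=(q[:2]/q[2]).astype(int)
    s=8;w=22;g=cv2.resize(cv2.cvtColor(im[v-w:v+w,u-w:u+w],cv2.COLOR_BGR2LAB),None,fx=s,fy=s,interpolation=cv2.INTER_CUBIC)[...,0]
    t,b=cv2.threshold(g,0,255,cv2.THRESH_BINARY+cv2.THRESH_OTSU)
    cs,h=cv2.findContours(b,cv2.RETR_CCOMP,cv2.CHAIN_APPROX_NONE)
    best=[k for k,hh in zip(cs,h[0]) if hh[3]>=0]; best=max(best,key=len)
    P=onplane(c,(best.reshape(-1,2)+.5)/s-.5+[u-w,v-w],z); return circ(P)
E
python3 - <<'E'
from meas import *
top=cv2.imread("pics/top0.png");sc=cv2.imread("pics/scene0.png")
g0=onplane("top",[[140+321/5,100+260/5]],.108)[0,:2];print("guess",g0)
for c,im in (("top",top),("scene",sc)): print(c,hole(c,im,g0))
# edges in crop -> yaw
e=onplane("top",np.array([[452,160],[418,385],[222,137]])/5+[140-.4,100-.4],.108)[:,:2]
r=e[0]-e[1];t=e[2]-e[0];print("right edge len",np.linalg.norm(r),"ydir",t/np.linalg.norm(t),"normal",np.array([-r[1],r[0]])/np.linalg.norm(r))
yd=t/np.linalg.norm(t)+np.array([-r[1],r[0]])/np.linalg.norm(r)*np.sign(-r[1]*t[0]+r[0]*t[1]);yd/=np.linalg.norm(yd)
d=np.load("top0.npy");W=cloud("top",d)
# rim of pan for yaw
m=(abs(W[...,2]-.136)<.003)&(np.hypot(W[...,0]-.57,W[...,1]-.42)<.2)
rect=cv2.minAreaRect(W[m][:,:2].astype(np.float32));print("pan",rect)
c=hole("top",top,g0)[0];xd=np.array([yd[1],-yd[0]]);print("yd",yd)
rel=W[...,:2]-c;a=rel@yd;b=rel@xd
for lo,hi,n in((.105,.111,"tongue"),(.094,.101,"lug")):
    m=(W[...,2]>lo)&(W[...,2]<hi)&(abs(b)<.03)&(a<0)&(a>-.07);print(n,m.sum(),np.percentile(a[m],[0,5,50,95])*1e3)
E
```

```text
guess [0.5555626  0.05211158]
top (array([0.55605588, 0.05294454]), np.float64(0.014695652117515813))
scene (array([0.55650117, 0.05373602]), np.float64(0.014607625255157762))
right edge len 0.0777061208888181 ydir [0.07648698 0.99707058] normal [0.10211569 0.99477253]
pan ((0.5823293328285217, 0.29322004318237305), (0.1297779232263565, 0.16019563376903534), 86.89237213134766)
yd [0.08930872 0.99600399]
tongue 675 [-37.61871228 -36.37310973 -21.80171311  -3.27749701]
lug 223 [-46.93790469 -46.54549924 -41.88864985 -37.04562442]
```

The tongue hole fits at (0.556, 0.053), and both cameras agree to within 1 mm. The lug overhang gives a tray offset of about 9 mm. The networks' lug_hole reports sit at the middle of the dock, so I'm discarding them. The drift is at (0.477, -0.271), which matches the stand geometry. Now I'll grasp it.

Run:
```python
from h import *
p=np.array([.4768,-.2712]);best=None
q0=manip.current_qpos()
for s in(1,-1):
    R=down(np.array([.264,.965])*s);q=manip.inverse_kinematics(np.r_[p,.26],R)
    if q is None: continue
    print(s,np.round(q,2))
    if best is None or abs(q[5])<abs(best[1][5]): best=(R,q)
R=best[0];np.save("Rpick.npy",R)
manip.move_ptp(np.r_[p,.26],R); manip.set_gripper(0.8)
manip.move_l(np.r_[p,.117],max_speed=.12); 
print(manip.current_force())
manip.set_gripper(0.0,100); print("w",manip.current_grip_width(),manip.current_grip_force())
manip.move_l(np.r_[p,.29],max_speed=.12)
print(manip.current_force(),manip.current_grip_width(),manip.current_ee_pos(),manip.current_time())
for c in("top","scene"):
    im,d=manip.grab_frame(c);cv2.imwrite(f"pics/{c}1.png",im[:,:,::-1]);np.save(c+"1.npy",d)
```

```text
1 [-0.6   0.32  1.62 -0.    1.2  -1.91]
-1 [-0.6   0.32  1.62 -0.    1.2   1.24]
[ 0.22588753 -0.37834746  0.78532495]
w 0.3047761508342837 97.74562954902649
[ 0.67144224  0.31991359 -3.73321995] 0.30485709074412626 [ 0.47657848 -0.27103296  0.28929348] 5.7083
```

View pics/scene1.png

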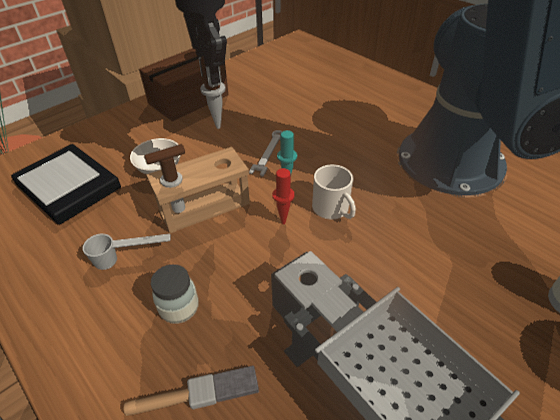

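The drift is held upright with its tip near (219,127), and the bar is still in the stand. I'll carry it above the gap and check the tip from there.

Run:
```python
from h import *
yd=np.array([.0893,.996]);T=np.array([.5563,.0533]);G=T-.0045*yd
R0=np.load("Rpick.npy");R=down(yd*np.sign(R0[:2,1]@yd));print(R.round(2).tolist())
manip.move_l(np.r_[G,.29],R,max_speed=.15)
manip.move_l(np.r_[G,.235],max_speed=.1)
e=manip.current_ee_pos();print(e,manip.current_force(),manip.current_qpos().round(2) if hasattr(manip.current_qpos(),'round') else manip.current_qpos())
for c in("scene","top"):
    im,d=manip.grab_frame(c);cv2.imwrite(f"pics/{c}2.png",im[:,:,::-1]);np.save(c+"2.npy",d)
    W=cloud(c,d);rel=W-[G[0],G[1],0]
    for lo,hi in((.130,.150),(.150,.170),(.175,.192),(.2185,.2235)):
        m=(W[...,2]>lo)&(W[...,2]<hi)&(np.hypot(rel[...,0],rel[...,1])<.04)
        if m.sum()>20:
            o,r=circ(W[m]);print(c,lo,m.sum(),W[m][:,2].min().round(4),"off",(o-e[:2]).round(4),r.round(4))
    m=(W[...,2]>.113)&(np.hypot(rel[...,0],rel[...,1])<.03);print(" lowest",W[m][:,2].min() if m.any() else None)
im=cv2.imread("pics/scene2.png");cv2.imwrite("pics/c2.png",cv2.resize(im[170:330,230:400],None,fx=3.5,fy=3.5,interpolation=cv2.INTER_CUBIC))
print(manip.current_time())
```

```text
[[1.0, -0.09, 0.0], [-0.09, -1.0, 0.0], [0.0, 0.0, -1.0]]
[0.55622132 0.04878203 0.23554277] [ 0.86537631 -0.14062224 -3.24878154] [ 0.    0.36  1.63 -0.    1.15  1.66]
scene 0.13 23 0.1369 off [0.0018 0.0017] 0.0034
scene 0.15 58 0.1509 off [0.0014 0.0015] 0.0066
scene 0.175 84 0.175 off [0.0011 0.0013] 0.011
scene 0.2185 238 0.2186 off [0.0015 0.0013] 0.0178
 lowest 0.13691931853185516
top 0.175 22 0.1751 off [-0.0048 -0.0019] 0.0072
top 0.2185 73 0.2187 off [-0.002  -0.0006] 0.018
 lowest 0.13824822097970815
8.9583
```

View pics/c2.png

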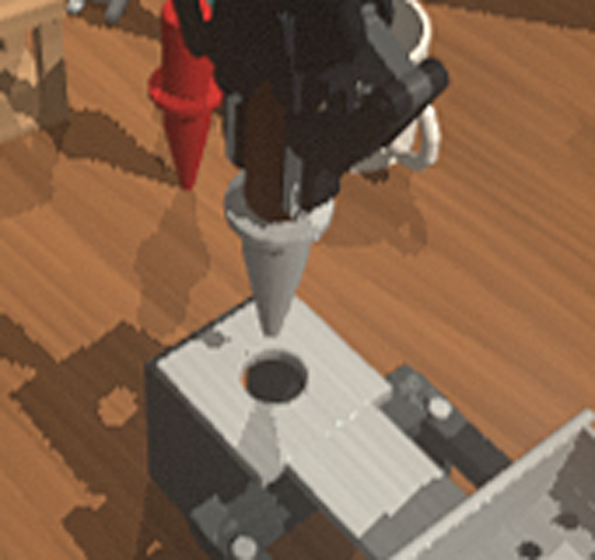

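The drift hangs upright over the hole, with its nose at crop (271,333) and the hole at crop (276,376). The offsets are about 1 mm. I'll insert it in small force-guarded steps.

```bash
cat > ins.py <<'E'
from h import *
yd=np.array([.0893,.996]);T=np.array([.5563,.0533]);L=T-.009*yd;OFF=.0985
f0=np.array([.8,-.1,-3.4])
E
python3 - <<'E'
from ins import *
off=np.zeros(2);G=T-.0045*yd
def st(tip,c):
    manip.move_l(np.r_[c+off,tip+OFF],max_speed=.06); manip.dwell(.05)
    f=np.array(manip.current_force())-f0; print(round(tip,3),f.round(1),off.round(4),manip.current_ee_pos().round(4)); return f
for tip in(.112,.098,.092):
    f=st(tip,G)
    if np.linalg.norm(f)>12: print("stop");raise SystemExit
for i,tip in enumerate(np.arange(.087,.049,-.005)):
    s=min(1,(i+1)/6); f=st(tip,G+(L-G)*s)
    if f[2]>45 or np.hypot(*f[:2])>30: print("stop");break
    if abs(f[:2]@[yd[1],-yd[0]])>6: off+=np.sign(f[:2]@[yd[1],-yd[0]])*.0005*np.array([yd[1],-yd[0]])
np.save("off.npy",off);print(manip.current_time())
E
```

```text
0.112 [-1.2  0.3 -1.4] [0. 0.] [0.556  0.0488 0.2107]
0.098 [-0.6 -0.1 -0.4] [0. 0.] [0.5559 0.0488 0.1964]
0.092 [-0.4  1.   0.3] [0. 0.] [0.5558 0.0488 0.1904]
0.087 [-1.5 -0.3 -0.4] [0. 0.] [0.5558 0.048  0.1854]
0.082 [-0.2  0.5 -0.8] [0. 0.] [0.5557 0.0473 0.1804]
0.077 [-0.8  0.2 -0.5] [0. 0.] [0.5556 0.0466 0.1753]
0.072 [ 2.2  4.7 -2.4] [0. 0.] [0.5558 0.0462 0.1703]
0.067 [ 2.9  5.  -1.2] [0. 0.] [0.5557 0.0454 0.1654]
0.062 [ 1.3  4.3 -1.2] [0. 0.] [0.5556 0.0446 0.1605]
0.057 [ 2.3  5.2 -1.6] [0. 0.] [0.5556 0.0446 0.1554]
0.052 [ 1.9  4.7 -4.4] [0. 0.] [0.5555 0.0446 0.1501]
12.7
```

Insertion is clean and the tray is being drawn in with about 5 N. I'll continue down to the collar.

Run:
```python
from ins import *
off=np.zeros(2)
for tip in np.arange(.049,.023,-.002):
    manip.move_l(np.r_[L+off,tip+OFF],max_speed=.04); manip.dwell(.05)
    f=np.array(manip.current_force())-f0; print(round(tip,3),f.round(1),off.round(4),manip.current_ee_pos().round(4))
    if f[2]>18 or np.hypot(*f[:2])>35: print("stop");break
    fl=f[:2]; 
    if np.hypot(*fl)>7: off+=fl/np.hypot(*fl)*.0004
np.save("off.npy",off)
c="scene";im,d=manip.grab_frame(c);cv2.imwrite("pics/c3.png",cv2.resize(im[170:330,230:400,::-1],None,fx=3.5,fy=3.5,interpolation=cv2.INTER_CUBIC))
print(manip.current_time(),manip.current_grip_width())
```

```text
0.049 [ 2.2  3.6 -2.5] [0. 0.] [0.5556 0.0446 0.1473]
0.047 [ 2.   4.8 -1.2] [0. 0.] [0.5557 0.0445 0.1455]
0.045 [2.2 3.9 1.4] [0. 0.] [0.5556 0.0444 0.1435]
0.043 [1.3 2.8 0.3] [0. 0.] [0.5556 0.0442 0.1415]
0.041 [2.3 0.9 2.9] [0. 0.] [0.5556 0.0441 0.1394]
0.039 [ 1.9 -1.7  2.4] [0. 0.] [0.5556 0.0441 0.1374]
0.037 [ 2.8 -2.6  3.8] [0. 0.] [0.5556 0.0441 0.1355]
0.035 [ 2.3 -5.   5.8] [0. 0.] [0.5556 0.0442 0.1334]
0.033 [ 2.  -3.8  6.3] [0. 0.] [0.5556 0.0441 0.1315]
0.031 [ 1.9 -4.2  6.1] [0. 0.] [0.5556 0.0441 0.1295]
0.029 [ 2.4 -4.6  6.4] [0. 0.] [0.5556 0.0441 0.1275]
0.027 [ 1.7 -5.6  8.6] [0. 0.] [0.5558 0.0441 0.1258]
0.025 [-6.9 -5.2 30.1] [0. 0.] [0.5559 0.0441 0.1257]
stop
16.65 0.30440688525235604
```

View pics/c3.png

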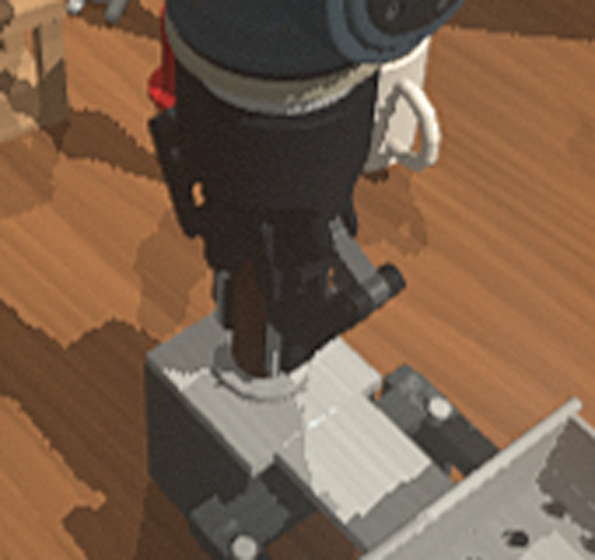

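The collar (crop (262,380)) sits flat on the tongue, and the sharp force rise at the expected height confirms it. I'll release and retreat.

Run:
```python
from ins import *
manip.move_l(np.r_[L,.1265],max_speed=.03)
manip.set_gripper(0.65); manip.move_l(np.r_[L,.26],max_speed=.1); 
manip.move_l(np.r_[L-[.13,.12],.29],max_speed=.15); print(manip.current_force()); manip.dwell(.3)
for c in("scene","top"):
    im,d=manip.grab_frame(c);cv2.imwrite(f"pics/{c}4.png",im[:,:,::-1]);W=cloud(c,d);n=np.hypot(W[...,0]-L[0],W[...,1]-L[1])<.04
    for lo,hi in((.110,.117),(.163,.174)):
        m=n&(W[...,2]>lo)&(W[...,2]<hi);p=W[m];print(c,m.sum(),p.mean(0).round(4),(p.max(0)[2]).round(4))
    xd=np.array([yd[1],-yd[0]]);rel=W[...,:2]-L;a=rel@yd;b=rel@xd
    for lo,hi,k in((.105,.1105,"tongue"),(.094,.101,"lug")):
        m=(W[...,2]>lo)&(W[...,2]<hi)&(abs(b)<.03)&(a<0)&(a>-.07)
        if m.sum():print(k,m.sum(),np.percentile(a[m],[0,5])*1e3)
cv2.imwrite("pics/c4.png",np.hstack([cv2.resize(cv2.imread(f"pics/{c}4.png")[s],(390,390)) for c,s in(("scene",np.s_[190:330,240:380]),("top",np.s_[95:215,140:260]))]))
print(manip.current_time())
```

```text
[-0.51461384  0.13250314  0.57975637]
scene 256 [0.5623 0.0497 0.1132] 0.1169
scene 234 [0.5576 0.046  0.1676] 0.1706
tongue 261 [-37.22477708 -36.1700675 ]<stdin>:8: RuntimeWarning: Mean of empty slice.
  ret = um.true_divide(
Traceback (most recent call last):
ValueError: zero-size array to reduction operation maximum which has no identity
```

```bash
python3 -c "
import cv2;cv2.imwrite('pics/c5.png',cv2.resize(cv2.imread('pics/scene4.png')[130:340,130:400],None,fx=2.7,fy=2.7,interpolation=cv2.INTER_CUBIC))"
```

```text
(no output)
```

View pics/c5.png

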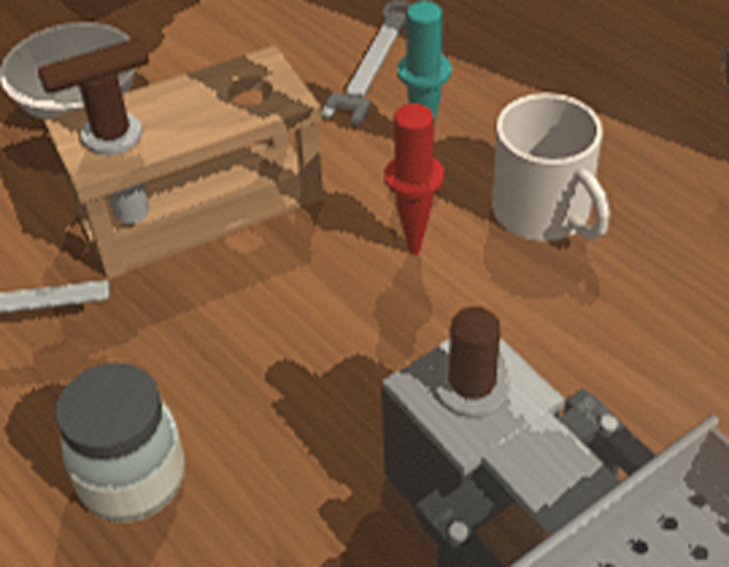

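The drift stands upright with its collar flat on the tongue at crop (473,395), and the tongue's edge is flush with the lug. The bar is still in the stand at crop (110,110).

```bash
python3 -c "
from bench import manip
print(manip.current_time(),manip.sign_off())"
```

```text
the job is handed in; nothing more can be done
20.525 None
```

The job is handed in at 20.5 s: the drift stands upright through both holes with its collar on the tongue, the tongue edge measured within about 1 mm of in line, and the bar was left in the stand; the judge's verdict was not shown.

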